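Check in a returned isolation kit

ROBOT

A 6-joint arm with a two-finger parallel gripper is mounted at the origin on a cart in front of the work surface, level with it; the furniture and walls round the work are solid. World frame = base frame: x ahead of the robot, y to its left, z up, the work surface at z = 0. Lengths are in m, angles in rad, forces in N, time in s.
With the tool pointing down it reaches from about 0.375 to 0.975 m from the base axis. Payload 3.8 kg.
Tool frame: the origin (TCP) lies midway between the tips of the shut fingers; the grasp point (between the pads) lies 19 mm behind it (robot.pinch_z is the distance from the TCP to the grasp point, in m); z points along the fingers, y is the line along which they close (so a half turn about z gives the same grasp; the last joint's range is limited). The gripper opens to 88 mm and grips with 3 to 60 N. Pads are 18 mm wide; open, the fingers measure 123 mm over their backs; the gripper's body (75 mm by 187 mm) begins 45 mm behind the grasp point.
Start: joints at [1.192, 0.264, 1.604, -0, 1.274, -0.037], TCP at [0.226, 0.636, 0.239] pointing down, gripper open.
Joint ranges: [-2.63, 2.63], [-0.94, 2.18], [0.31, 2.57], [-1.31, 4.45], [0, 2.66], [-2.55, 2.55]. Speed limits (rad/s): [2.57, 2.57, 3.14, 3.14, 3.14, 3.14].

INTERFACE

Orientations are given as a unit quaternion [w, x, y, z].
In Python, from plant import robot gives the robot as it stands. The module is installed in compiled form; this text tells all that it offers.
- The arm moves only by the shell command python3 -m crank 'ROWS' [OPENING] [FORCE]. ROWS is JSON, one flat list of numbers, 6 for each row, row after row: the shift along the tool's x, y, z in mm, then the turn, a rotation vector about the tool's x, y, z in rad. A call has 1 to 8 rows; each row is the pose to reach, as a shift and turn from the pose commanded when the call began, along the tool's axes at that moment; what a row does not reach only later rows make up. A row lasts 1/12 s, in which the tool goes at most 41.7 mm and 7.16 degrees, less where a joint would pass 70% of its speed; a pose out of reach is approached as far as the arm can. A call with a gripper value outside its range is refused whole. OPENING is the opening in per cent of the stroke, from 0 (shut) to 100 (fully open), set as the call begins (- or left out, the last holds). The fingers move at their own pace and stop on an object; FORCE is the grip in N (left out, the last holds). Time passes only in rows, so rows that repeat a pose let the fingers close. It gives the time, the measured TCP pose, the force, the opening and the grip force at its end, in the units of the state.
- robot.get_obs(): the state, without advancing time (a new reading comes with each control period).
- robot.camera(name): name is "side" or "top" or "wrist"; returns the picture (420x560x3 uint8, blue, green, red); there is no depth.
- robot.camera_model(name): a dict with "K" (3x3 intrinsics, pixels), "T" (4x4, takes a point from camera to world coordinates). Camera axes: x right, y down, z forward; pixel columns grow to the right and rows downward; lengths in m; the calibration is good to about 2 mm. The wrist camera is an equidistant fisheye: a pixel r from the principal point sees the ray r / f radians off the axis. A picture is of the moment at which its call begins: read the wrist's pose just before it. camera_model takes no time and is no camera call; for the wrist camera it gives the pose at the moment of the call.
- robot.finish_job(): hands the job in; it is judged then, once.
The state is a dict: "time_s": time; "joint_positions": joint angles; "dq": joint speeds; "joint_efforts": joint torques, N m; "eef_pos": TCP position; "tcp_rot": TCP orientation; "force": force on the tool from outside, world axes, zero at the start; "ft_torque": the same for the moment, N m; "finger_gap": finger opening in m; "grasp_force": force on a finger pad.
Only numpy, scipy, OpenCV 4.12 (cv2) and the standard library are available. Lean on these libraries where they do the work, as an engineer would, in place of code of your own. Each camera call takes 0.05 s, during which the arm holds its last target. There are 200 camera calls.

TASK

A contractor has handed his isolation kit back in one pile: check it in without tipping over the remote, the fuse carton or the padlock. Lay the gate remote, the carton of fuses and the padlock flat in the recesses of their own rubber trays, each in the one shaped for it and square in it, the shackle in its channel, and push the pack of pass cards through the sprung flap of the grey returns box so that it drops inside and the flap closes after it.

Things in the scene. Friction and masses are not known exactly. Their poses are not given: they have to be found in the camera images.
- remote_center (a point): Black gate remote (key-fob transmitter), top of the pile. Body 26 x 52 x 13 mm, plus a small thin wire ring that sticks out 12 mm at its -y end. The point is the centre of the body (without the ring), half-way up; x across the 26 mm width, y along its length, z up.
- fuses_center (a point): Small carton of fuses, under the remote: 30 x 45 x 16 mm. The point is its centre; x across the 30 mm side, y along the 45 mm side, z up. In the pile its long side lies crosswise to the remote.
- lock_center (a point): Brass padlock lying flat, under the fuse carton. Its body is 32 mm (x) x 40 mm (y) x 14 mm; the shackle sticks out 30 mm beyond the body towards +x, is 30 mm wide and its underside is 4 mm above the body's underside. The point is the centre of the brass body (without the shackle), half-way up; z up.
- pass_center (a point): Flat pack of pass cards, the bottom of the pile, on the counter: 44 x 60 x 10 mm. The point is its centre; x across the 44 mm side, y along the 60 mm side, z up.
- remote_recess (a point): Dark rubber tray for the remote, fixed, outside 60 x 86 x 10 mm. The point is the centre of its recess's floor, 4 mm above the counter. The recess is the long narrow one (pale rounded outline inlaid), 40 mm (x) x 66 mm (y); its rim stands 6 mm above the floor, with a 36 mm finger gap in the middle of both long sides and 18 mm gaps at the ends for the ring. The remote lies along y, either way round.
- fuse_recess (a point): Dark rubber tray for the fuse carton, fixed, outside 64 x 79 x 10 mm. The point is the centre of its recess's floor, 4 mm above the counter. The recess is the plain short one (pale oblong inlaid), 44 mm (x) x 59 mm (y); its rim stands 6 mm above the floor, closed at both ends, with a 36 mm finger gap in the middle of both long sides. The carton's long side lies along y.
- padlock_recess (a point): Dark rubber tray for the padlock, fixed, 97 x 74 mm, padlock outline inlaid. Pocket 46 mm (x) x 54 mm (y) for the body; on its +x side a channel 40 mm wide, 31 mm long for the shackle, which must point that way. Rim 6 mm above the floor, but 14 mm high at the -x end; 36 mm finger gaps in the pocket's y sides. The point: centre of the pocket's floor, 4 mm above the counter.
- mouth (a point): Grey steel returns box, fixed, 108 x 164 mm, 128 mm high, hollow. The point is the centre of the mouth in its top, at the height of the top; x across the mouth (76 mm), y along it (124 mm), z up. The trim round the mouth stands 2.5 mm higher. A flap fills the mouth. The floor inside is 121 mm below the point.
- flap (a joint): Light sprung aluminium flap (73 x 121 mm) filling the mouth of the returns box, its face 3 mm below the top. Hinged along the mouth's +x edge, its -x edge swings down into the box: 0 rad = shut, 1.45 = hanging down. Under 0.3 N at its middle starts to open it: the pack's weight is enough once let go there. The spring shuts it again.

How it is judged:
At the end, for the whole second after the job is handed in: Remote, fuse carton and padlock each lie flat on the floor of their own recess (centre within 13 mm of the recess's, within 0.3 rad of square, the shackle in its channel); the pack of passes is inside the returns box, below its flap, and the flap is shut (under 0.1 rad) (horizontal distance between remote_center and remote_recess below 0.013 m and z of remote_center in the frame of remote_recess between 0.0025 and 0.0095 m and angle between the x axis of remote_center and the x axis of remote_recess, either way round below 0.3 rad and angle between each of remote_center, fuses_center, lock_center's own z axis and vertical below 0.12 rad and horizontal distance between fuses_center and fuse_recess below 0.013 m and z of fuses_center in the frame of fuse_recess between 0.004 and 0.011 m and angle between the x axis of fuses_center and the x axis of fuse_recess, either way round below 0.3 rad and horizontal distance between lock_center and padlock_recess below 0.013 m and z of lock_center in the frame of padlock_recess between 0.003 and 0.01 m and angle between the x axis of lock_center and the x axis of padlock_recess, either way round below 0.3 rad and x of pass_center in the frame of mouth between -0.054 and 0.054 m and y of pass_center in the frame of mouth between -0.082 and 0.082 m and z of pass_center in the frame of mouth between -0.13 and -0.055 m and value of joint flap below 0.1 rad); the robot touches nothing.
It fails at once if the remote, the fuse carton or the padlock is tipped over (more than 1 rad) (angle between any of remote_center, fuses_center, lock_center's own z axis and vertical above 1 rad).
It also fails if it takes over 128 s, if anything falls off the work surface, if the arm or the gripper's body presses on something with over 40 N, if the wrist force passes 120 N, or if a joint passes its speed limit or range.

## Working session

There is one attempt and no reset: what is moved stays moved. The work goes in short steps, Python scripts to look and compute and a shell command to move; the robot and the scene stay as the last step left them, time stands still between calls to the robot, and variables do not carry over. Pictures are saved under pics/ and viewed, at most 14 in all, crops included, and the job is handed in when it is done.

```bash
mkdir -p pics; cat > h.py <<'E'
import numpy as np, cv2
from plant import robot
from scipy.spatial.transform import Rotation as R
def snap(n,f):
    im=robot.camera(n); cv2.imwrite('pics/'+f,im); return im
def px2w(n,uv,z):
    m=robot.camera_model(n);K,T=np.array(m['K']),np.array(m['T'])
    uv=np.atleast_2d(uv).astype(float);o=[]
    for u,v in uv:
        a=np.array([(u-K[0,2])/K[0,0],(v-K[1,2])/K[1,1]])
        if n=='wrist':
            r=np.hypot(*a); d=np.array([*(a/r*np.sin(r) if r>0 else a),np.cos(r)])
        else: d=np.array([*a,1.])
        d=T[:3,:3]@d; o.append(T[:3,3]+d*(z-T[2,3])/d[2])
    return np.array(o)
def w2px(n,p):
    m=robot.camera_model(n);K,T=np.array(m['K']),np.array(m['T'])
    c=(np.atleast_2d(p)-T[:3,3])@T[:3,:3]
    if n=='wrist':
        r=np.linalg.norm(c[:,:2],axis=1);th=np.arctan2(r,c[:,2]);a=c[:,:2]/r[:,None]*th[:,None]
    else: a=c[:,:2]/c[:,2:]
    return a*[K[0,0],K[1,1]]+K[:2,2]
def st():
    o=robot.get_obs();q=o['tcp_rot'];r=R.from_quat([q[1],q[2],q[3],q[0]])
    return np.array(o['eef_pos']),r,o
def go(p,yaw):
    "shift in tool mm and rotvec to reach TCP p with tool pointing down, closing axis y at yaw (mod pi)"
    e,r,o=st(); 
    best=None
    for k in(0,np.pi):
        y=np.array([np.cos(yaw+k),np.sin(yaw+k),0]);z=np.array([0,0,-1.]);t=R.from_matrix(np.c_[np.cross(y,z),y,z])
        v=(r.inv()*t).as_rotvec()
        if best is None or np.linalg.norm(v)<np.linalg.norm(best):best=v
    print('t',o['time_s'],'shift',np.round(r.inv().apply(np.array(p)-e)*1000,1),'rot',np.round(best,3),'deg',round(np.degrees(np.linalg.norm(best)),1))
E
python3 - <<'E'
from h import *
for n in('side','top','wrist'):
    snap(n,n+'0.png');m=robot.camera_model(n);print(n,np.round(m['K'],1).tolist(),np.round(m['T'],3).tolist())
e,r,o=st();print(e,np.round(r.as_matrix(),3),o['time_s'],o['force'])
E
```

```text
side [[380.5, 0.0, 283.1], [0.0, 380.5, 207.8], [0.0, 0.0, 1.0]] [[0.992, -0.078, 0.104, 0.449], [-0.129, -0.499, 0.857, -0.847], [-0.015, -0.863, -0.505, 0.58], [0.0, 0.0, 0.0, 1.0]]
top [[521.6, 0.0, 286.1], [0.0, 521.6, 212.0], [0.0, 0.0, 1.0]] [[-0.025, -0.993, 0.112, 0.383], [-1.0, 0.026, 0.011, -0.037], [-0.014, -0.112, -0.994, 1.322], [0.0, 0.0, 0.0, 1.0]]
wrist [[325.2, 0.0, 275.3], [0.0, 325.2, 207.3], [0.0, 0.0, 1.0]] [[0.334, 0.904, 0.265, 0.157], [0.942, -0.32, -0.097, 0.66], [-0.003, 0.282, -0.959, 0.383], [0.0, 0.0, 0.0, 1.0]]
[0.22607208 0.63543864 0.23768802] [[-0.942  0.335 -0.001]
 [ 0.335  0.942 -0.002]
 [ 0.    -0.002 -1.   ]] 0.15 [ 0.45225917 -0.07386091 -0.04974371]
```

View pics/top0.png

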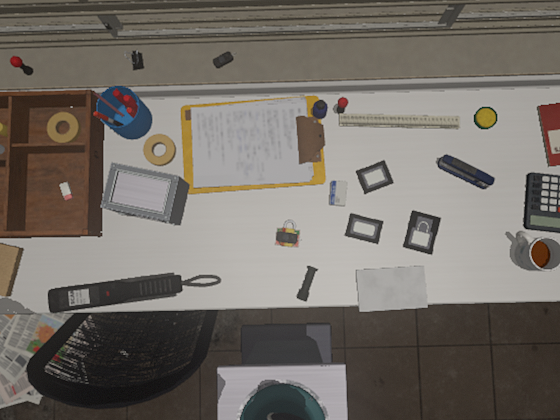

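View pics/side0.png

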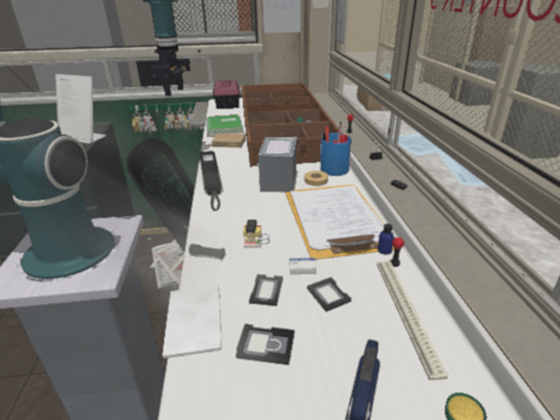

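The top view shows the pile at about (288,235), the trays at (375,177), (364,228) and (421,232), and the returns box at (145,193). I'll enlarge those parts.

```bash
python3 - <<'E'
from h import *
t=cv2.imread('pics/top0.png');s=cv2.imread('pics/side0.png')
c=lambda im,x,y,w,h,W,H:cv2.resize(im[y:y+h,x:x+w],(W,H),interpolation=cv2.INTER_CUBIC)
a=np.hstack([c(t,263,210,50,50,400,300) if 0 else c(t,260,212,56,42,400,300),c(s,225,210,56,42,400,300)])
b=np.hstack([c(t,340,152,112,105,400,300)[:, :],c(t,96,155,100,75,400,300)])
cv2.imwrite('pics/m1.png',np.vstack([a,b]))
print(px2w('top',[[288,240],[375,177],[364,228],[421,232]],0.004))
E
```

```text
[[ 0.46042072 -0.0253394   0.004     ]
 [ 0.61569868 -0.25171845  0.004     ]
 [ 0.4858109  -0.21823011  0.004     ]
 [ 0.47195598 -0.36127277  0.004     ]]
```

View pics/m1.png

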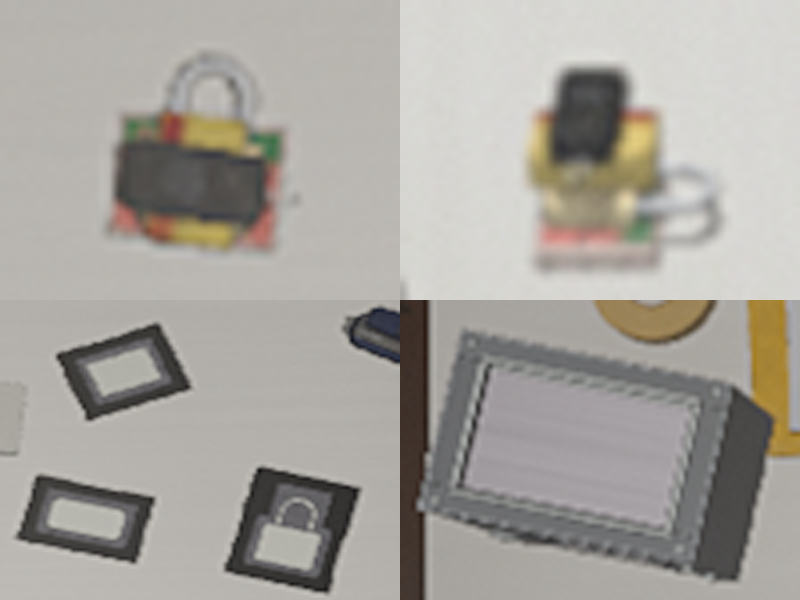

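```bash
python3 - <<'E'
from h import *
p=px2w('top',np.array([[118,178],[268,190]])/7.143+[260,212],0.055);print(p);d=p[0]-p[1];print(np.arctan2(d[1],d[0])-np.pi/2)
go([0.42,0.0,0.25],-0.08)
E
```

```text
[[ 0.46564075  0.0019444   0.055     ]
 [ 0.46023747 -0.04898071  0.055     ]]
-0.10570694558076443
t 0.15 shift [-395.7 -533.7  -11.4] rot [-2.000e-03  1.000e-03  1.309e+00] deg 75.0
```

```bash
python3 -m crank '[-396,-534,-11,0,0,1.309,-396,-534,-11,0,0,1.309,-396,-534,-11,0,0,1.309,-396,-534,-11,0,0,1.309,-396,-534,-11,0,0,1.309,-396,-534,-11,0,0,1.309,-396,-534,-11,0,0,1.309,-396,-534,-11,0,0,1.309]' 100
python3 -c "
from h import *
go([0.42,0.0,0.25],-0.1)"
```

```text
time_s: 0.82
eef_pos: [0.3234, 0.3152, 0.244]
tcp_rot: [0.0, 0.624, 0.782, -0.0]
force: [0.8, 0.3, -0.7]
finger_gap: 0.0881
grasp_force: 0.0
t 0.8167 shift [-328.8   24.3   -5.9] rot [0.    0.    0.324] deg 18.5
```

```bash
python3 -m crank '[-322,26,-6,0,0,0.324,-322,26,-6,0,0,0.324,-322,26,-6,0,0,0.324,-322,26,-6,0,0,0.324,-322,26,-6,0,0,0.324,-322,26,-6,0,0,0.324,-322,26,-6,0,0,0.324,-322,26,-6,0,0,0.324]'
python3 -m crank '[0,0,0,0,0,0,0,0,0,0,0,0,0,0,0,0,0,0]'
python3 - <<'E'
from h import *
snap('wrist','w1.png');e,r,o=st();print(e,np.round(r.as_matrix(),3).tolist());m=robot.camera_model('wrist');print(np.round(m['T'],3).tolist())
E
```

```text
time_s: 1.48
eef_pos: [0.4222, 0.0066, 0.2504]
tcp_rot: [0.001, 0.74, 0.672, 0.0]
force: [1.3, 0.3, -0.5]
finger_gap: 0.0879
grasp_force: 0.0
time_s: 1.73
eef_pos: [0.4215, 0.0098, 0.2499]
tcp_rot: [-0.001, 0.74, 0.672, -0.0]
force: [1.2, -0.6, 0.1]
finger_gap: 0.088
grasp_force: 0.0
[0.42147759 0.01035167 0.24988785] [[0.094, 0.996, -0.001], [0.996, -0.094, 0.001], [0.001, -0.001, -1.0]]
[[0.996, -0.09, -0.027, 0.428], [-0.093, -0.955, -0.281, 0.083], [-0.001, 0.282, -0.959, 0.395], [0.0, 0.0, 0.0, 1.0]]
```

View pics/w1.png

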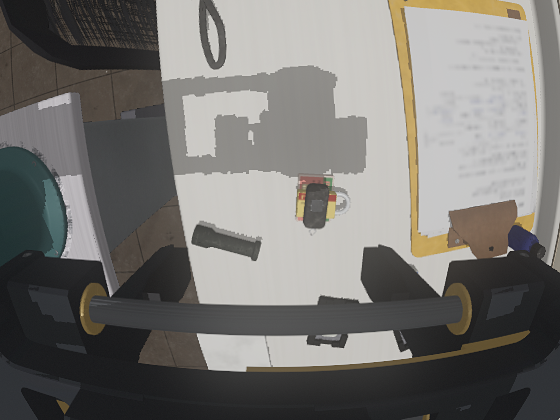

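```bash
python3 - <<'E'
from h import *
w=cv2.imread('pics/w1.png')
cv2.imwrite('pics/w1c.png',cv2.resize(w[165:240,275:375],(800,600),interpolation=cv2.INTER_CUBIC))
E
```

```text
(no output)
```

View pics/w1c.png

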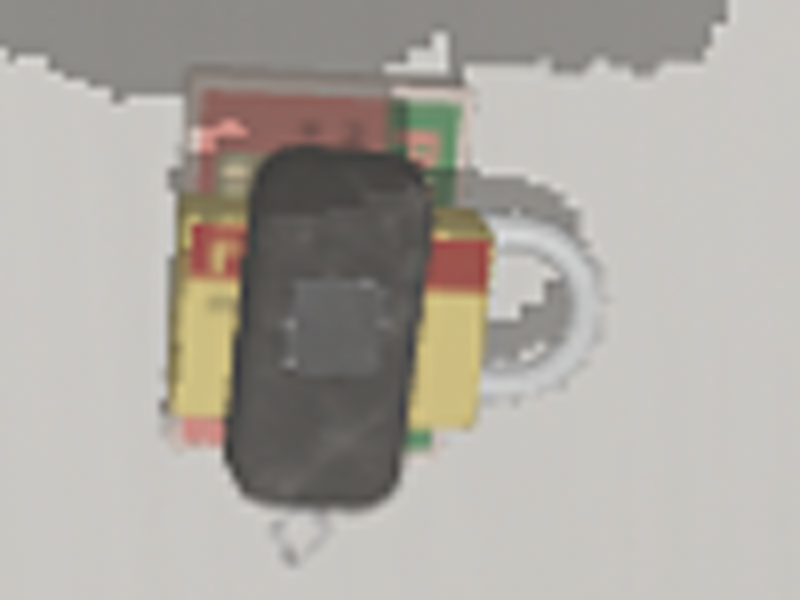

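```bash
python3 - <<'E'
from h import *
def f(l,z):
    p=px2w('wrist',np.array(l)/8+[275,165],z);print(np.round(p[:,:2],4).tolist(),'mean',np.round(p.mean(0),4),'lens',np.round([np.linalg.norm(p[i]-p[i-1]) for i in range(len(p))],4));return p
p=f([(345,152),(318,507)],.053); d=p[0]-p[1];print('yaw remote',np.arctan2(d[1],d[0])-np.pi/2)
p=f([(345,190),(318,507)],.053)
p=f([(252,310),(420,325)],.053)
p=f([(183,218),(493,238),(473,429),(168,414)],.040);d=p[1]-p[0];print('fuse yaw',np.arctan2(d[1],d[0]));d=p[2]-p[3];print(np.arctan2(d[1],d[0]))
p=f([(200,90),(464,100)],.010);d=p[1]-p[0];print('pass yaw',np.arctan2(d[1],d[0]))
p=f([(600,305)],.018)
t=lambda l,z:px2w('top',np.array(l)/np.array([400/112,300/105])+[340,152-105],z)
E
```

```text
[[0.4666, 0.0046], [0.4599, -0.046]] mean [ 0.4633 -0.0207  0.053 ] lens [0.051 0.051]
yaw remote -0.13176533191812712
[[0.4663, -0.0007], [0.4599, -0.046]] mean [ 0.4631 -0.0233  0.053 ] lens [0.0458 0.0458]
[[0.4525, -0.0164], [0.4756, -0.0207]] mean [ 0.464  -0.0185  0.053 ] lens [0.0235 0.0235]
[[0.4446, -0.0058], [0.4886, -0.0127], [0.4845, -0.0411], [0.4403, -0.0345]] mean [ 0.4645 -0.0235  0.04  ] lens [0.029  0.0446 0.0287 0.0447]
fuse yaw -0.1552709782897994
-0.14726602751941834
[[0.4501, 0.0063], [0.4903, 0.0013]] mean [0.4702 0.0038 0.01  ] lens [0.0405 0.0405]
pass yaw -0.12367026686484774
[[0.5087, -0.0307]] mean [ 0.5087 -0.0307  0.018 ] lens [0.]
```

```bash
python3 -c "
from h import *
go([0.4637,-0.021,0.044],-0.135)"
```

```text
t 1.7833 shift [-27.3  45.2 205.8] rot [-0.001 -0.001  0.041] deg 2.3
```

```bash
python3 -m crank '[-27,45,40,0,0,0.04,-27,45,80,0,0,0.04,-27,45,110,0,0,0.04,-27,45,140,0,0,0.04,-27,45,165,0,0,0.04,-27,45,185,0,0,0.04,-27,45,195,0,0,0.04,-27,45,195,0,0,0.04]' 65
python3 -c "
from h import *
go([0.4637,-0.021,0.044],-0.135)"
```

```text
time_s: 2.45
eef_pos: [0.4617, -0.0199, 0.0528]
tcp_rot: [-0.002, 0.752, 0.659, -0.002]
force: [-0.2, 0.1, 0.9]
finger_gap: 0.0573
grasp_force: 0.0
t 2.45 shift [-0.8  2.2  8.7] rot [-0.006  0.     0.003] deg 0.3
```

```bash
python3 -m crank '[0,1,5,0,0,0,0,1,10,0,0,0,0,1,10,0,0,0,0,1,10,0,0,0]' 
python3 -m crank '[0,0,0,0,0,0,0,0,0,0,0,0,0,0,0,0,0,0,0,0,0,0,0,0]' 20 12
```

```text
time_s: 2.78
eef_pos: [0.466, -0.0217, 0.0461]
tcp_rot: [0.001, 0.753, 0.658, 0.001]
force: [-0.1, 1.1, 0.1]
finger_gap: 0.057
grasp_force: 0.0
time_s: 3.12
eef_pos: [0.4654, -0.0219, 0.0456]
tcp_rot: [0.0, 0.753, 0.658, 0.0]
force: [0.2, -0.0, -0.4]
finger_gap: 0.033
grasp_force: 0.0
```

```bash
python3 -m crank '[0,-1,1.5,0,0,0,0,-1,1.5,0,0,0,0,-1,1.5,0,0,0,0,-1,1.5,0,0,0,0,-1,1.5,0,0,0,0,-1,1.5,0,0,0]' 15 12
```

```text
time_s: 3.62
eef_pos: [0.4647, -0.0218, 0.0441]
tcp_rot: [0.0, 0.753, 0.658, 0.0]
force: [0.6, -0.9, 4.7]
finger_gap: 0.0256
grasp_force: 12.0
```

```bash
python3 -m crank '[0,0,-15,0,0,0,0,0,-40,0,0,0,0,0,-80,0,0,0,0,0,-120,0,0,0,0,0,-160,0,0,0,0,0,-190,0,0,0]'
python3 -c "
from h import *
go([0.5,-0.32,0.24],-0.135)"
```

```text
time_s: 4.12
eef_pos: [0.4643, -0.0216, 0.2365]
tcp_rot: [0.001, 0.753, 0.658, 0.001]
force: [1.7, -0.0, -0.1]
finger_gap: 0.0257
grasp_force: 12.0
t 4.1167 shift [-290.9   75.5   -3.5] rot [ 0.002 -0.     0.   ] deg 0.1
```

```bash
python3 -m crank '[-291,75,0,0,0,0,-291,75,0,0,0,0,-291,75,0,0,0,0,-291,75,0,0,0,0,-291,75,0,0,0,0,-291,75,0,0,0,0,-291,75,0,0,0,0,-291,75,0,0,0,0]'
python3 -m crank '[0,0,0,0,0,0,0,0,0,0,0,0,0,0,0,0,0,0]'
python3 - <<'E'
from h import *
w=snap('wrist','w2.png');np.save('T2.npy',robot.camera_model('wrist')['T'])
cv2.imwrite('pics/w2c.png',cv2.resize(w[60:285,130:430],(800,600),interpolation=cv2.INTER_CUBIC))
e,r,o=st();print(e)
E
```

```text
time_s: 4.78
eef_pos: [0.4989, -0.3254, 0.2326]
tcp_rot: [0.0, 0.754, 0.656, -0.001]
force: [0.3, 0.9, -0.1]
finger_gap: 0.0256
grasp_force: 12.0
time_s: 5.03
eef_pos: [0.4989, -0.3184, 0.233]
tcp_rot: [-0.001, 0.753, 0.658, 0.0]
force: [-0.6, 0.4, -1.0]
finger_gap: 0.0258
grasp_force: 12.0
[ 0.4990787  -0.3182345   0.23324789]
```

View pics/w2c.png

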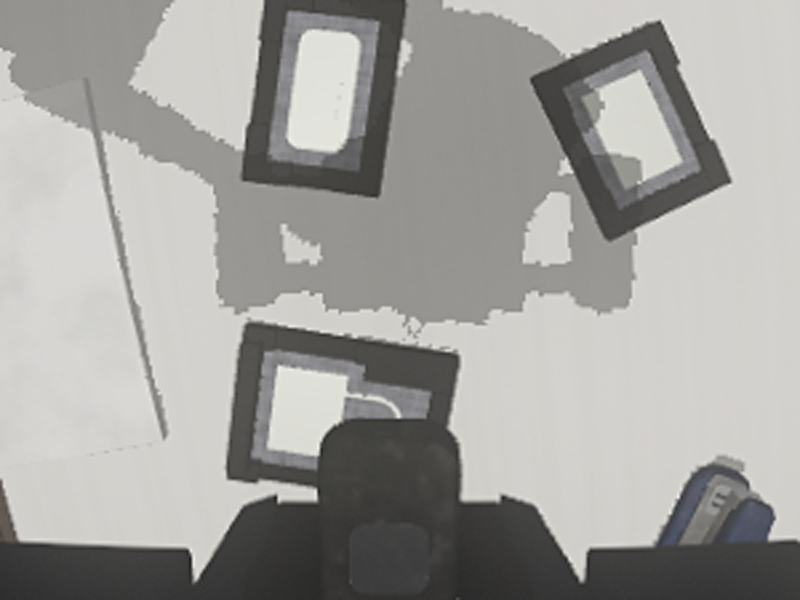

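```bash
python3 - <<'E'
from h import *
T2=np.load('T2.npy');cm=robot.camera_model
import h
class F:  # frozen camera pose of picture w2
    def camera_model(s,n): m=dict(cm(n)); m['T']=T2 if n=='wrist' else m['T']; return m
h.robot=F()
W=lambda l,z:px2w('wrist',np.array(l)*300/800+[130,60],z)[:,:2]
def rep(n,p):
    print(n,'mean',np.round(p.mean(0),4),'lens',np.round([np.linalg.norm(p[i]-p[i-1]) for i in range(len(p))],4),'yaws',[round(float(np.arctan2(*(p[b]-p[a])[::-1])),3) for a,b in((0,1),(3,2),(3,0),(2,1))] if len(p)==4 else '')
rep('remote floor',W([(287,12),(380,18),(366,172),(272,165)],.004))
rep('remote outer',W([(265,-4),(407,0),(380,197),(243,180)],.010))
rep('remote white',W([(330,28),(323,152)],.004))
rep('fuse outer',W([(530,77),(662,22),(731,182),(610,240)],.010))
rep('fuse floor',W([(563,93),(645,52),(700,170),(622,208)],.004))
p=W([(247,322),(460,354),(228,480)],.010);rep('lock',p)
x=(p[1]-p[0])/np.linalg.norm(p[1]-p[0]);y=(p[0]-p[2])/np.linalg.norm(p[0]-p[2])
print('lock pocket',p[0]+x*.033-y*.037,'yaw',np.arctan2(x[1],x[0]),np.arctan2(y[1],y[0])-np.pi/2)
tb=lambda l,z:px2w('top',np.array(l)/[400/112,300/105]+[340,152],z)[:,:2]-0
top=lambda l,z:px2w('top',(np.array(l)-[0,300])/[400/112,300/105]+[340,152],z)[:,:2]
rep('top remote',top([(37,477),(154,495),(136,562),(18,540)],.010))
rep('top fuse',top([(57,354),(159,324),(189,387),(90,420)],.010))
rep('top lock',top([(258,467),(359,487),(331,592),(227,572)],.010))
E
```

```text
remote floor mean [ 0.485  -0.2191] lens [0.0671 0.0397 0.0672 0.0406] yaws [-0.218, -0.221, 1.335, 1.348]
remote outer mean [ 0.4841 -0.2197] lens [0.0798 0.0595 0.0851 0.0588] yaws [-0.181, -0.271, 1.312, 1.305]
remote white mean [ 0.4853 -0.2185] lens [0.054 0.054] yaws 
fuse outer mean [ 0.6149 -0.2505] lens [0.0784 0.0645 0.0769 0.0624] yaws [0.314, 0.337, 1.926, 1.9]
fuse floor mean [ 0.6156 -0.2509] lens [0.0568 0.0421 0.0579 0.0407] yaws [0.375, 0.347, 1.949, 1.926]
lock mean [ 0.4596 -0.346 ] lens [0.0754 0.0944 0.1215] yaws 
lock pocket [ 0.45756748 -0.35780304] yaw -0.28730635184508757 -0.2991139423714628
top remote mean [ 0.4842 -0.2177] lens [0.0575 0.0838 0.0607 0.0847] yaws [-1.789, -1.827, -0.273, -0.255]
top fuse mean [ 0.6149 -0.2499] lens [0.0636 0.078  0.0605 0.0767] yaws [-1.242, -1.201, 0.336, 0.314]
top lock mean [ 0.4708 -0.3629] lens [0.0957 0.0727 0.095  0.0742] yaws [-1.844, -1.834, -0.28, -0.265]
```

```bash
python3 -c "
from h import *
go([0.4852,-0.2198,0.05],-0.235)"
```

```text
t 5.0833 shift [ 95.5 -26.7 183.4] rot [-0.001 -0.001  0.101] deg 5.8
```

```bash
python3 -m crank '[35,-10,10,0,0,0.04,70,-20,30,0,0,0.08,95,-27,60,0,0,0.1,95,-27,95,0,0,0.1,95,-27,130,0,0,0.1,95,-27,165,0,0,0.1,95,-27,183,0,0,0.1,95,-27,183,0,0,0.1]'
python3 -c "
from h import *
go([0.4852,-0.2198,0.008],-0.235)"
```

```text
time_s: 5.75
eef_pos: [0.4812, -0.2184, 0.0461]
tcp_rot: [-0.004, 0.784, 0.62, -0.002]
force: [-1.4, 0.8, -0.8]
finger_gap: 0.0256
grasp_force: 12.0
t 5.75 shift [-0.6  4.5 38.1] rot [-0.009 -0.002  0.002] deg 0.6
```

```bash
python3 -m crank '[0,0,0,0,0,0,0,0,5,0,0,0,0,0,15,0,0,0,0,0,25,0,0,0,0,0,30,0,0,0,0,0,30,0,0,0,0,0,30,0,0,0]'
python3 -c "
from h import *
go([0.4852,-0.2198,0.008],-0.235)"
```

```text
time_s: 6.33
eef_pos: [0.485, -0.2222, 0.0203]
tcp_rot: [-0.0, 0.785, 0.619, -0.0]
force: [-0.0, -1.0, -1.3]
finger_gap: 0.0255
grasp_force: 12.0
t 6.3333 shift [ 2.4 -0.3 12.3] rot [-0.001 -0.    -0.   ] deg 0.1
```

```bash
python3 -m crank '[1,0,5,0,0,0,1,0,9,0,0,0,1,0,11.5,0,0,0,1,0,11.5,0,0,0,1,0,11.5,0,0,0]'
python3 -m crank '[0,0,0,0,0,0,0,0,0,0,0,0,0,0,0,0,0,0]' 45
```

```text
time_s: 6.75
eef_pos: [0.4854, -0.2213, 0.0089]
tcp_rot: [-0.0, 0.785, 0.619, -0.0]
force: [-0.4, 0.4, -0.3]
finger_gap: 0.0255
grasp_force: 12.0
time_s: 7.0
eef_pos: [0.4859, -0.2215, 0.0095]
tcp_rot: [0.0, 0.785, 0.619, 0.0]
force: [-0.4, 0.2, -0.9]
finger_gap: 0.0394
grasp_force: 0.0
```

```bash
python3 -m crank '[0,0,-10,0,0,0,0,0,-25,0,0,0,0,0,-60,0,0,0,0,0,-100,0,0,0,0,0,-110,0,0,0]'
python3 - <<'E'
from h import *
go([0.4645,-0.0240,0.1],1.42)
snap('top','t2.png')
E
```

```text
time_s: 7.42
eef_pos: [0.4893, -0.2232, 0.1263]
tcp_rot: [0.005, 0.785, 0.619, 0.002]
force: [2.2, -0.5, 0.1]
finger_gap: 0.0396
grasp_force: 0.0
t 7.4167 shift [188.  -70.7  25.2] rot [ 0.01  -0.005  1.487] deg 85.2
```

```bash
python3 -m crank '[188,-69,0,0,0,-1.65,188,-69,0,0,0,-1.65,188,-69,0,0,0,-1.65,188,-69,0,0,0,-1.65,188,-69,0,0,0,-1.65,188,-69,0,0,0,-1.65,188,-69,0,0,0,-1.65,188,-69,0,0,0,-1.65]' 65
python3 -c "
from h import *
go([0.4645,-0.0240,0.1],1.42)"
```

```text
time_s: 8.13
eef_pos: [0.4614, -0.0213, 0.1185]
tcp_rot: [-0.001, 0.388, 0.922, -0.0]
force: [0.4, -0.1, 0.0]
finger_gap: 0.0573
grasp_force: 0.0
t 8.1333 shift [-4.1  0.3 18.5] rot [-0.    -0.001 -0.646] deg 37.0
```

```bash
python3 -m crank '[0,0,0,0,0,-0.646,0,0,0,0,0,-0.646,0,0,0,0,0,-0.646,0,0,0,0,0,-0.646,0,0,0,0,0,-0.646,0,0,0,0,0,-0.646,0,0,0,0,0,-0.646]'
python3 - <<'E'
from h import *
e,r,o=st();w=snap('wrist','w3.png');np.save('T3.npy',robot.camera_model('wrist')['T'])
c=lambda im,x,y,w,h,W,H:cv2.resize(im[y:y+h,x:x+w],(W,H),interpolation=cv2.INTER_CUBIC)
t=cv2.imread('pics/t2.png');s=snap('side','s2.png')
cv2.imwrite('pics/m2.png',np.hstack([c(w,140,100,300,225,400,300),np.vstack([c(t,326,202,80,60,400,300)])]))
go([0.4645,-0.0240,0.028],1.42);print(e)
E
```

```text
time_s: 8.72
eef_pos: [0.4617, -0.0224, 0.1186]
tcp_rot: [-0.001, 0.081, 0.997, 0.0]
force: [-0.1, 0.4, 0.6]
finger_gap: 0.0574
grasp_force: 0.0
t 8.8167 shift [-2.9 -1.1 90.8] rot [-0.    -0.001 -0.012] deg 0.7
[ 0.46165743 -0.02237494  0.11857098]
```

View pics/m2.png

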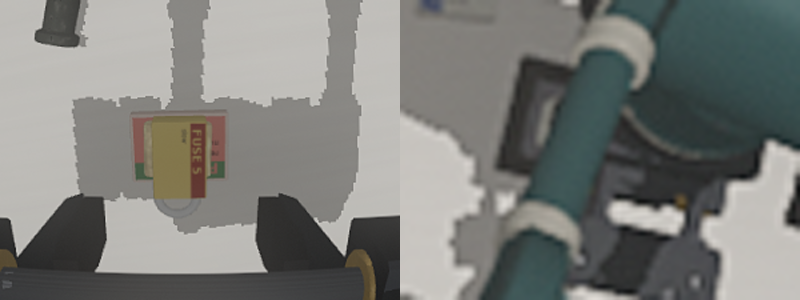

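```bash
python3 - <<'E'
from h import *
W=lambda l,z:px2w('wrist',np.array(l)*.75+[140,100],z)[:,:2]
p=W([(152,116),(210,116),(206,198),(153,198)],.04);print(p.round(4).tolist(),p.mean(0))
p=W([(131,111),(228,111)],.01);print(p.round(4).tolist())
print(W([(178,216)],.018))
E
```

```text
[[0.4372, -0.0335], [0.4422, -0.0032], [0.4886, -0.012], [0.4838, -0.0415]] [ 0.46293656 -0.02256607]
[[0.4385, -0.0486], [0.4479, 0.0089]]
[[ 0.50767523 -0.03133115]]
```

```bash
python3 -m crank '[-2,0,30,0,0,-0.01,-2,0,55,0,0,-0.01,-2,0,75,0,0,-0.01,-2,0,85,0,0,-0.01,-2,0,88,0,0,-0.01,-2,0,88,0,0,-0.01,-2,0,88,0,0,-0.01]'
python3 -c "
from h import *
go([0.4635,-0.0232,0.028],1.42)"
```

```text
time_s: 9.4
eef_pos: [0.4651, -0.0229, 0.032]
tcp_rot: [0.001, 0.075, 0.997, -0.0]
force: [0.1, -0.6, -0.2]
finger_gap: 0.057
grasp_force: 0.0
t 9.4 shift [ 1.5 -0.6  4. ] rot [0.    0.001 0.   ] deg 0.1
```

```bash
python3 -m crank '[0,0,2,0,0,0,0,0,3.5,0,0,0,0,0,3.5,0,0,0,0,0,3.5,0,0,0,0,0,3.5,0,0,0,0,0,3.5,0,0,0,0,0,3.5,0,0,0,0,0,3.5,0,0,0]' 18 12
python3 -m crank '[0,0,0,0,0,0,0,0,-10,0,0,0,0,0,-40,0,0,0,0,0,-80,0,0,0,0,0,-80,0,0,0]'
python3 -c "
from h import *
go([0.6155,-0.2508,0.11],.345)"
```

```text
time_s: 10.07
eef_pos: [0.4646, -0.0228, 0.0282]
tcp_rot: [0.0, 0.075, 0.997, -0.0]
force: [-1.4, -0.4, 4.6]
finger_gap: 0.03
grasp_force: 12.0
time_s: 10.48
eef_pos: [0.4692, -0.0233, 0.1148]
tcp_rot: [0.006, 0.075, 0.997, -0.0]
force: [1.4, -0.6, -0.0]
finger_gap: 0.0296
grasp_force: 12.0
t 10.4833 shift [-178.5 -203.2    6.7] rot [0.007 0.01  1.076] deg 61.7
```

```bash
python3 -m crank '[-181,-203,0,0,0,1.076,-181,-203,0,0,0,1.076,-181,-203,0,0,0,1.076,-181,-203,0,0,0,1.076,-181,-203,0,0,0,1.076,-181,-203,0,0,0,1.076,-181,-203,0,0,0,1.076,-181,-203,0,0,0,1.076]'
python3 -c "
from h import *
go([0.6155,-0.2508,0.008],.345)"
```

```text
time_s: 11.15
eef_pos: [0.6155, -0.2552, 0.1079]
tcp_rot: [0.002, 0.548, 0.837, -0.0]
force: [0.1, -0.0, 0.4]
finger_gap: 0.0297
grasp_force: 12.0
t 11.15 shift [ 4.4  1.6 99.9] rot [0.002 0.003 0.067] deg 3.8
```

```bash
python3 -m crank '[0,0,0,0,0,0.06,0,0,10,0,0,0.06,0,0,35,0,0,0.06,0,0,60,0,0,0.06,0,0,75,0,0,0.06,0,0,80,0,0,0.06,0,0,80,0,0,0.06,0,0,80,0,0,0.06]'
python3 -c "
from h import *
go([0.6155,-0.2508,0.008],.345)"
```

```text
time_s: 11.82
eef_pos: [0.6131, -0.2504, 0.0279]
tcp_rot: [0.0, 0.568, 0.823, 0.0]
force: [0.3, -0.2, -0.3]
finger_gap: 0.0296
grasp_force: 12.0
t 11.8167 shift [-1.2  2.1 19.9] rot [0.    0.    0.017] deg 1.0
```

```bash
python3 -m crank '[-1,2,0,0,0,0.015,-1,2,7,0,0,0.015,-1,2,13,0,0,0.015,-1,2,17,0,0,0.015,-1,2,19,0,0,0.015,-1,2,19,0,0,0.015,-1,2,19,0,0,0.015]'
python3 -m crank '[0,0,0,0,0,0,0,0,0,0,0,0,0,0,0,0,0,0]' 48
python3 -m crank '[0,0,-10,0,0,0,0,0,-25,0,0,0,0,0,-60,0,0,0,0,0,-100,0,0,0,0,0,-110,0,0,0]'
python3 -c "
from h import *
go([0.4635,-0.0232,0.12],1.42)"
```

```text
time_s: 12.4
eef_pos: [0.615, -0.2507, 0.0085]
tcp_rot: [-0.0, 0.575, 0.818, -0.0]
force: [0.3, 0.3, -0.3]
finger_gap: 0.03
grasp_force: 12.0
time_s: 12.65
eef_pos: [0.6153, -0.2508, 0.0089]
tcp_rot: [0.0, 0.575, 0.818, 0.0]
force: [-0.5, -0.5, 1.2]
finger_gap: 0.042
grasp_force: 0.0
time_s: 13.07
eef_pos: [0.6194, -0.2526, 0.1278]
tcp_rot: [0.006, 0.575, 0.818, 0.001]
force: [1.2, -0.3, 0.5]
finger_gap: 0.0423
grasp_force: 0.0
t 13.0667 shift [268.8 -68.9   5. ] rot [ 0.003  0.012 -1.074] deg 61.5
```

```bash
python3 -m crank '[266,-67,0,0,0,-1.074,266,-67,0,0,0,-1.074,266,-67,0,0,0,-1.074,266,-67,0,0,0,-1.074,266,-67,0,0,0,-1.074,266,-67,0,0,0,-1.074,266,-67,0,0,0,-1.074,266,-67,0,0,0,-1.074]' 75
python3 -c "
from h import *
go([0.4635,-0.0232,0.12],1.42)"
```

```text
time_s: 13.73
eef_pos: [0.4587, -0.02, 0.1193]
tcp_rot: [-0.001, 0.108, 0.994, 0.001]
force: [0.4, -1.0, -0.3]
finger_gap: 0.0661
grasp_force: 0.0
t 13.7333 shift [-5.3 -2.1 -0.7] rot [ 0.001 -0.001 -0.065] deg 3.7
```

```bash
python3 -m crank '[-1,0,0,0,0,-0.065,-1,0,0,0,0,-0.065,-1,0,0,0,0,-0.065,-1,0,0,0,0,-0.065]'
python3 - <<'E'
from h import *
e,r,o=st();w=snap('wrist','w4.png');np.save('T4.npy',robot.camera_model('wrist')['T'])
c=lambda im,x,y,w,h,W,H:cv2.resize(im[y:y+h,x:x+w],(W,H),interpolation=cv2.INTER_CUBIC)
t=snap('top','t4.png')
cv2.imwrite('pics/m4.png',np.hstack([c(w,190,150,160,120,400,300),c(t,326,152,120,90,400,300)]))
go([0.4635,-0.0240,0.014],1.43);print(e)
E
```

```text
time_s: 14.07
eef_pos: [0.4634, -0.0237, 0.1195]
tcp_rot: [0.001, 0.081, 0.997, -0.0]
force: [-0.1, 0.5, 0.8]
finger_gap: 0.0663
grasp_force: 0.0
t 14.1667 shift [ -0.3  -0.2 105. ] rot [ 0.     0.    -0.021] deg 1.2
[ 0.46340641 -0.02366714  0.11949054]
```

View pics/m4.png

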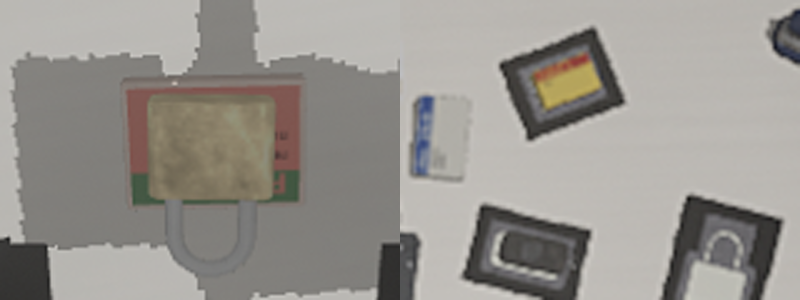

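```bash
python3 - <<'E'
from h import *
W=lambda l,z:px2w('wrist',np.array(l)*.4+[190,150],z)[:,:2]
p=W([(148,98),(275,98),(272,200),(150,200)],.024);print(p.round(4).tolist(),p.mean(0))
for a,b in((0,1),(3,2)):
  d=p[b]-p[a];print(np.linalg.norm(d),np.arctan2(d[1],d[0]))
p=W([(125,84),(301,84),(297,205),(133,205)],.01);print(p.round(4).tolist(),p.mean(0))
d=p[1]-p[0];print(np.linalg.norm(d),np.arctan2(d[1],d[0]))
go([*W([(148,98),(275,98),(272,200),(150,200)],.024).mean(0),.014],1.43)
E
```

```text
[[0.4432, -0.0405], [0.4493, -0.0024], [0.4819, -0.0079], [0.4757, -0.0459]] [ 0.46252555 -0.02418663]
0.03861073934436324 1.4102262846770568
0.03851027010575943 1.4106147629530905
[[0.4405, -0.0487], [0.4495, 0.0071], [0.4903, 0.0004], [0.4816, -0.0539]] [ 0.46545842 -0.02379164]
0.05648838871502325 1.410270807328147
t 14.1667 shift [  0.6  -0.5 105. ] rot [ 0.     0.    -0.021] deg 1.2
```

```bash
python3 -m crank '[1,0,30,0,0,0,1,0,60,0,0,0,1,0,80,0,0,0,1,0,95,0,0,0,1,0,100,0,0,0,1,0,102,0,0,0,1,0,102,0,0,0,1,0,102,0,0,0]'
python3 -c "
from h import *
go([0.4628,-0.0242,0.014],1.41)"
```

```text
time_s: 14.83
eef_pos: [0.463, -0.0235, 0.0176]
tcp_rot: [0.001, 0.08, 0.997, -0.0]
force: [0.5, -0.4, 0.3]
finger_gap: 0.0661
grasp_force: 0.0
t 14.8333 shift [ 0.1 -0.7  3.6] rot [0.    0.002 0.   ] deg 0.1
```

```bash
python3 -m crank '[0,-0.5,2,0,0,0,0,-0.5,3.5,0,0,0,0,-0.5,3.5,0,0,0,0,-0.5,3.5,0,0,0,0,-0.5,3.5,0,0,0,0,-0.5,3.5,0,0,0,0,-0.5,3.5,0,0,0,0,-0.5,3.5,0,0,0]' 30 30
python3 -m crank '[0,0,0,0,0,0,0,0,-10,0,0,0,0,0,-40,0,0,0,0,0,-80,0,0,0,0,0,-95,0,0,0,0,0,-95,0,0,0]'
python3 -c "
from h import *
go([0.457,-0.358,0.11],1.286)"
```

```text
time_s: 15.5
eef_pos: [0.4621, -0.0238, 0.0135]
tcp_rot: [0.0, 0.08, 0.997, -0.0]
force: [-0.4, -0.2, 3.0]
finger_gap: 0.0398
grasp_force: 30.0
time_s: 16.0
eef_pos: [0.4655, -0.0241, 0.113]
tcp_rot: [0.005, 0.08, 0.997, -0.0]
force: [0.5, 0.5, -2.0]
finger_gap: 0.0396
grasp_force: 30.0
t 16.0 shift [ -44.7 -331.     3.2] rot [0.001 0.009 0.125] deg 7.2
```

```bash
python3 -m crank '[-47,-331,0,0,0,0.125,-47,-331,0,0,0,0.125,-47,-331,0,0,0,0.125,-47,-331,0,0,0,0.125,-47,-331,0,0,0,0.125,-47,-331,0,0,0,0.125,-47,-331,0,0,0,0.125,-47,-331,0,0,0,0.125]'
python3 -m crank '[0,0,0,0,0,0,-47,0,0,0,0,0,0,0,0,0,0,0]'
python3 -c "
from h import *
go([0.457,-0.358,0.009],1.286)"
```

```text
time_s: 16.67
eef_pos: [0.4539, -0.3581, 0.1061]
tcp_rot: [-0.001, 0.142, 0.99, 0.001]
force: [0.9, -0.1, -1.9]
finger_gap: 0.0393
grasp_force: 30.0
time_s: 16.92
eef_pos: [0.467, -0.364, 0.1004]
tcp_rot: [0.001, 0.142, 0.99, 0.001]
force: [0.7, -1.9, -0.5]
finger_gap: 0.0397
grasp_force: 30.0
t 16.9167 shift [11.4  2.8 91.4] rot [ 0.002  0.002 -0.001] deg 0.2
```

```bash
python3 -m crank '[0,0,0,0,0,0,0,0,20,0,0,0,0,0,45,0,0,0,0,0,60,0,0,0,0,0,65,0,0,0,0,0,65,0,0,0,0,0,65,0,0,0]'
python3 -c "
from h import *
go([0.457,-0.358,0.009],1.286)"
```

```text
time_s: 17.5
eef_pos: [0.4553, -0.3564, 0.0427]
tcp_rot: [-0.001, 0.142, 0.99, 0.0]
force: [-1.1, -1.0, -1.5]
finger_gap: 0.0396
grasp_force: 30.0
t 17.5 shift [-2.1 -1.  33.7] rot [ 0.001 -0.001  0.   ] deg 0.1
```

```bash
python3 -m crank '[-1,-1,8,0,0,0,-1,-1,18,0,0,0,-1,-1,25,0,0,0,-1,-1,29,0,0,0,-1,-1,32,0,0,0,-1,-1,33,0,0,0,-1,-1,33,0,0,0]'
```

```text
time_s: 18.08
eef_pos: [0.4561, -0.3582, 0.0099]
tcp_rot: [-0.0, 0.142, 0.99, 0.0]
force: [0.1, 0.5, -0.5]
finger_gap: 0.0399
grasp_force: 30.0
```

```bash
python3 -c "
from h import *
go([0.457,-0.358,0.0085],1.286)"
```

```text
t 18.0833 shift [-0.8  0.4  1.4] rot [ 0. -0. -0.] deg 0.0
```

Descend 1.5 mm more, release gently and lift. The wrist view after lifting will show the result.

```bash
python3 -m crank '[0,0,1,0,0,0,0,0,1.5,0,0,0,0,0,1.5,0,0,0]'
python3 -m crank '[0,0,0,0,0,0,0,0,0,0,0,0,0,0,0,0,0,0]' 58
python3 -m crank '[0,0,-10,0,0,0,0,0,-25,0,0,0,0,0,-60,0,0,0,0,0,-100,0,0,0,0,0,-140,0,0,0,0,0,-160,0,0,0,0,0,-160,0,0,0,0,0,-160,0,0,0]'
python3 - <<'E'
from h import *
w=snap('wrist','w5.png')
c=lambda im,x,y,w,h,W,H:cv2.resize(im[y:y+h,x:x+w],(W,H),interpolation=cv2.INTER_CUBIC)
s=snap('side','s5.png')
cv2.imwrite('pics/m5.png',np.hstack([c(w,130,60,300,225,400,300),c(s,220,210,160,120,400,300)]))
go([0.465,-0.024,0.16],-0.155)
E
```

```text
time_s: 18.33
eef_pos: [0.4564, -0.3585, 0.0089]
tcp_rot: [0.0, 0.142, 0.99, -0.0]
force: [0.0, 0.8, -1.5]
finger_gap: 0.0395
grasp_force: 30.0
time_s: 18.58
eef_pos: [0.4566, -0.3586, 0.0091]
tcp_rot: [0.0, 0.142, 0.99, -0.0]
force: [0.3, -0.6, -0.4]
finger_gap: 0.0508
grasp_force: 0.0
time_s: 19.25
eef_pos: [0.4574, -0.3592, 0.1716]
tcp_rot: [0.002, 0.142, 0.99, -0.001]
force: [0.3, -0.5, 0.6]
finger_gap: 0.0512
grasp_force: 0.0
t 19.35 shift [ 84.6 322.8   8.2] rot [-1.000e-03 -2.000e-03  1.441e+00] deg 82.6
```

View pics/m5.png

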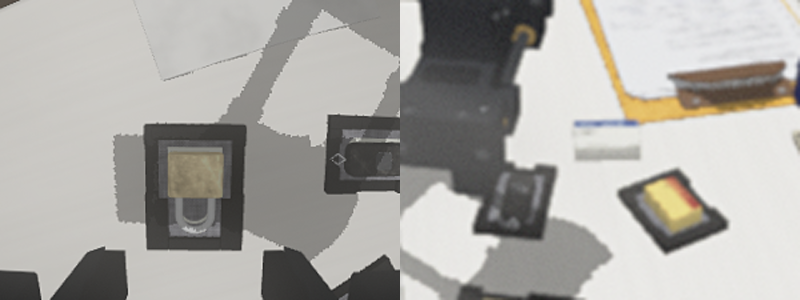

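```bash
python3 - <<'E'
from h import *
t=lambda l,z:px2w('top',(np.array(l)-[400,300])/4+[96,155],z)[:,:2]
for l,z in(([(465,332),(730,385),(690,574),(422,508)],.128),([(487,362),(700,402),(668,537),(457,488)],.1255)):
  p=t(l,z);print(p.round(3).tolist(),p.mean(0),[np.linalg.norm(p[i]-p[i-1]).round(4) for i in range(4)])
  for a,b in((1,0),(2,3)):
    d=p[b]-p[a];print(np.arctan2(d[1],d[0])-np.pi/2)
E
```

```text
[[0.644, 0.38], [0.608, 0.225], [0.498, 0.248], [0.541, 0.404]] [0.57273535 0.31406099] [np.float64(0.1058), np.float64(0.1593), np.float64(0.1123), np.float64(0.1614)]
-0.2259952995795933
-0.2663017788135478
[[0.626, 0.368], [0.599, 0.243], [0.52, 0.261], [0.552, 0.384]] [0.57443667 0.31402489] [np.float64(0.0758), np.float64(0.1278), np.float64(0.0808), np.float64(0.1271)]
-0.21385488424521126
-0.2537447479681816
```

```bash
python3 -m crank '[85,323,50,0,0,-0.124,85,323,50,0,0,-0.124,85,323,50,0,0,-0.124,85,323,50,0,0,-0.124,85,323,50,0,0,-0.124,85,323,50,0,0,-0.124,85,323,50,0,0,-0.124,85,323,50,0,0,-0.124]' 84
python3 -m crank '[0,0,0,0,0,0,0,0,0,0,0,0,0,0,0,0,0,0,0,0,0,0,0,0]'
python3 - <<'E'
from h import *
e,r,o=st();print(e)
w=snap('wrist','w6.png');T=robot.camera_model('wrist')['T'];np.save('T6.npy',T)
cv2.imwrite('pics/w6c.png',cv2.resize(w[130:280,175:375],(400,300),interpolation=cv2.INTER_CUBIC))
go([0.4653,-0.0235,0.003],1.41)
E
```

```text
time_s: 20.02
eef_pos: [0.463, -0.0267, 0.1169]
tcp_rot: [-0.002, 0.081, 0.997, 0.0]
force: [0.8, -0.4, -0.7]
finger_gap: 0.0741
grasp_force: 0.0
time_s: 20.35
eef_pos: [0.4649, -0.0299, 0.1187]
tcp_rot: [-0.001, 0.081, 0.997, -0.0]
force: [-0.8, 0.3, -1.0]
finger_gap: 0.074
grasp_force: 0.0
[ 0.46492797 -0.02985477  0.11871315]
t 20.4 shift [  0.9   6.6 116. ] rot [-0.    -0.001 -0.002] deg 0.1
```

View pics/w6c.png

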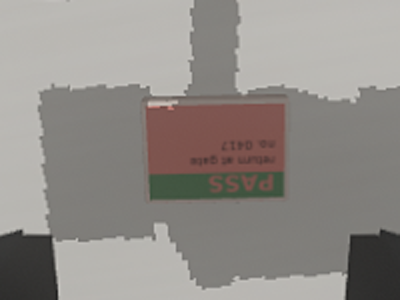

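```bash
python3 - <<'E'
from h import *
p=px2w('wrist',np.array([(145,101),(288,101),(287,200),(149,200)])*.5+[175,130],.01);print(p.mean(0))
go([*p.mean(0)[:2],0.003],1.41)
E
```

```text
[ 0.46621345 -0.02333807  0.01      ]
t 20.4 shift [ -0.   7. 116.] rot [-0.    -0.001 -0.002] deg 0.1
```

```bash
python3 -m crank '[0,7,30,0,0,0,0,7,60,0,0,0,0,7,85,0,0,0,0,7,100,0,0,0,0,7,108,0,0,0,0,7,110,0,0,0,0,7,110,0,0,0,0,7,110,0,0,0]'
python3 -c "
from h import *
go([0.466,-0.0234,0.003],1.41)"
```

```text
time_s: 21.07
eef_pos: [0.4676, -0.0226, 0.0104]
tcp_rot: [0.001, 0.081, 0.997, -0.0]
force: [-0.0, 0.3, -0.2]
finger_gap: 0.0738
grasp_force: 0.0
t 21.0667 shift [ 1.5 -1.1  7.4] rot [ 0.     0.002 -0.001] deg 0.1
```

```bash
python3 -m crank '[1,-1,2,0,0,0,1,-1,4,0,0,0,1,-1,6,0,0,0,1,-1,7,0,0,0,1,-1,7,0,0,0,1,-1,7,0,0,0]'
python3 -m crank '[0,0,0,0,0,0,0,0,0,0,0,0,0,0,0,0,0,0,0,0,0,0,0,0,0,0,0,0,0,0]' 50 12
python3 -m crank '[0,0,0,0,0,0,0,0,-10,0,0,0,0,0,-40,0,0,0,0,0,-80,0,0,0,0,0,-120,0,0,0,0,0,-160,0,0,0,0,0,-190,0,0,0,0,0,-190,0,0,0]'
python3 -c "
from h import *
go([0.574,0.314,0.19],1.33)"
```

```text
time_s: 21.57
eef_pos: [0.4653, -0.0226, 0.0024]
tcp_rot: [-0.0, 0.08, 0.997, -0.0]
force: [0.6, 0.9, -0.3]
finger_gap: 0.0741
grasp_force: 0.0
time_s: 21.98
eef_pos: [0.4654, -0.0226, 0.0024]
tcp_rot: [0.0, 0.08, 0.997, 0.0]
force: [-0.3, 0.4, 0.6]
finger_gap: 0.06
grasp_force: 12.0
time_s: 22.65
eef_pos: [0.47, -0.0232, 0.2009]
tcp_rot: [0.007, 0.08, 0.997, -0.0]
force: [1.6, -0.0, -0.4]
finger_gap: 0.0596
grasp_force: 12.0
t 22.65 shift [-48.5 349.5  11.9] rot [0.001 0.014 0.08 ] deg 4.7
```

```bash
python3 -m crank '[-51,349,0,0,0,0.08,-51,349,0,0,0,0.08,-51,349,0,0,0,0.08,-51,349,0,0,0,0.08,-51,349,0,0,0,0.08,-51,349,0,0,0,0.08,-51,349,0,0,0,0.08,-51,349,0,0,0,0.08]'
python3 -m crank '[0,0,0,0,0,0,0,0,0,0,0,0,0,0,0,0,0,0,0,0,0,0,0,0,0,0,0,0,0,0]'
python3 - <<'E'
from h import *
e,r,o=st();print(e)
w=snap('wrist','w7.png');np.save('T7.npy',robot.camera_model('wrist')['T'])
cv2.imwrite('pics/w7c.png',w)
go([0.574,0.314,0.1],1.33)
E
```

```text
time_s: 23.32
eef_pos: [0.5653, 0.297, 0.1918]
tcp_rot: [-0.0, 0.12, 0.993, -0.0]
force: [0.6, -0.6, -0.5]
finger_gap: 0.0599
grasp_force: 12.0
time_s: 23.73
eef_pos: [0.5653, 0.2936, 0.1923]
tcp_rot: [-0.0, 0.121, 0.993, -0.0]
force: [0.4, -0.5, 0.3]
finger_gap: 0.06
grasp_force: 12.0
[0.56528045 0.29358388 0.19231984]
t 23.7833 shift [-3.4 21.8 92.5] rot [-0.    -0.    -0.002] deg 0.1
```

View pics/w7c.png

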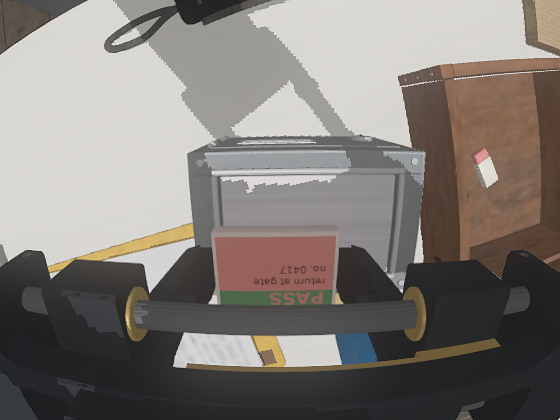

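```bash
python3 - <<'E'
from h import *
print(px2w('wrist',[(218,178),(395,176),(211,172),(404,172)],.128).round(4))
c,s=np.cos(-.24),np.sin(-.24)
for dx,dy in((-.038,-.062),(-.038,.062)): print(.574+c*dx-s*dy,.314+s*dx+c*dy)
E
```

```text
[[0.5252 0.2645 0.128 ]
 [0.5519 0.3816 0.128 ]
 [0.5202 0.261  0.128 ]
 [0.5506 0.3887 0.128 ]]
0.5223515941171405 0.2628097453634053
0.5518267197941052 0.3832556542450569
```

```bash
python3 -m crank '[-3,22,0,0,0,0,-3,22,0,0,0,0,-3,22,10,0,0,0,-3,22,20,0,0,0,-3,22,20,0,0,0,-3,22,20,0,0,0,-3,22,20,0,0,0]'
python3 -c "
from h import *
go([0.574,0.314,0.1],1.33)"
```

```text
time_s: 24.37
eef_pos: [0.5734, 0.3151, 0.1717]
tcp_rot: [-0.001, 0.12, 0.993, -0.0]
force: [-0.1, 0.6, -0.6]
finger_gap: 0.0601
grasp_force: 12.0
t 24.3667 shift [-0.9 -0.9 71.7] rot [-0.001 -0.001 -0.   ] deg 0.1
```

```bash
python3 -m crank '[0,0,15,0,0,0,0,0,30,0,0,0,0,0,42,0,0,0,0,0,52,0,0,0,0,0,62,0,0,0,0,0,72,0,0,0,0,0,72,0,0,0,0,0,72,0,0,0]'
python3 -m crank '[0,0,0,0,0,0,0,0,0,0,0,0,0,0,0,0,0,0,0,0,0,0,0,0,0,0,0,0,0,0]' 84
python3 -m crank '[0,0,-15,0,0,0,0,0,-30,0,0,0,0,0,-50,0,0,0,0,0,-70,0,0,0,0,0,-100,0,0,0,0,0,-130,0,0,0,0,0,-130,0,0,0]'
python3 -m crank '[0,-60,0,0,0,0,0,-100,0,0,0,0,0,-150,0,0,0,0,0,-190,0,0,0,0,0,-220,0,0,0,0,0,-250,0,0,0,0,0,-250,0,0,0,0,0,-250,0,0,0]'
python3 - <<'E'
from h import *
t=snap('top','t8.png');s=snap('side','s8.png')
c=lambda im,x,y,w,h,W,H:cv2.resize(im[y:y+h,x:x+w],(W,H),interpolation=cv2.INTER_CUBIC)
cv2.imwrite('pics/m8.png',np.hstack([c(t,96,155,100,75,400,300),c(t,260,150,240,180,400,300)]))
E
```

```text
time_s: 25.03
eef_pos: [0.5732, 0.3155, 0.0994]
tcp_rot: [-0.001, 0.12, 0.993, -0.001]
force: [-0.4, -0.1, 0.1]
finger_gap: 0.0601
grasp_force: 12.0
time_s: 25.45
eef_pos: [0.5743, 0.3161, 0.1011]
tcp_rot: [0.001, 0.12, 0.993, 0.0]
force: [-0.1, -0.2, 0.0]
finger_gap: 0.0742
grasp_force: 0.1
time_s: 26.03
eef_pos: [0.5774, 0.3176, 0.2386]
tcp_rot: [0.005, 0.12, 0.993, 0.003]
force: [0.5, 0.2, 1.1]
finger_gap: 0.0741
grasp_force: 0.0schema error: expected a multiple of 6 numbers
```

View pics/m8.png

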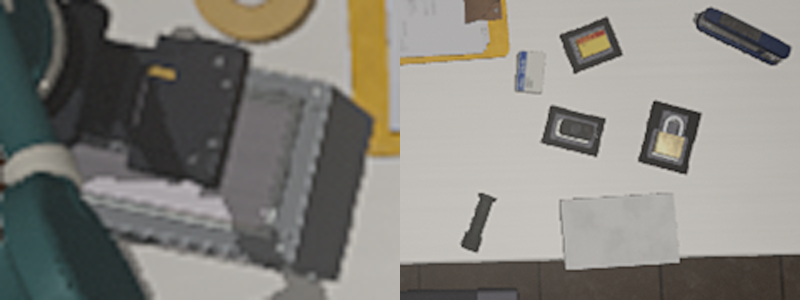

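The trays look right. The flap region seems empty of the pack, but the arm hides part of it, so I'll move aside and check the box.

```bash
python3 -m crank '[0,-40,0,0,0,0,0,-80,0,0,0,0,0,-120,0,0,0,0,0,-160,0,0,0,0,0,-200,0,0,0,0,0,-200,0,0,0,0,0,-200,0,0,0,0,0,-200,0,0,0]'
python3 - <<'E'
from h import *
t=snap('top','t9.png');s=snap('side','s9.png')
c=lambda im,x,y,w,h,W,H:cv2.resize(im[y:y+h,x:x+w],(W,H),interpolation=cv2.INTER_CUBIC)
cv2.imwrite('pics/m9.png',np.hstack([c(t,96,155,100,75,400,300),c(s,230,120,100,75,400,300)]))
E
```

```text
schema error: expected a multiple of 6 numbers
```

View pics/m9.png

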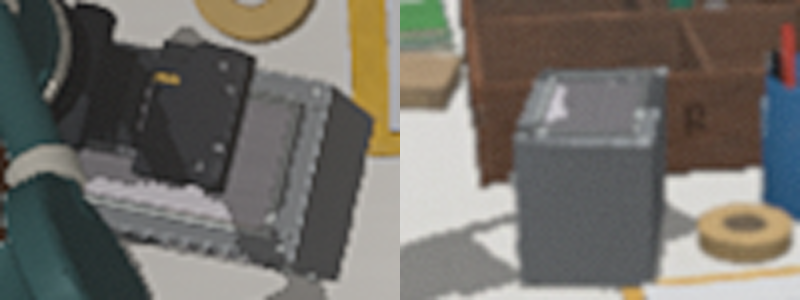

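```bash
python3 -m crank '[0,-40,0,0,0,0,0,-80,0,0,0,0,0,-120,0,0,0,0,0,-160,0,0,0,0,0,-200,0,0,0,0,0,-200,0,0,0,0,0,-200,0,0,0,0,0,-200,0,0,0,0]'
python3 - <<'E'
from h import *
t=snap('top','t10.png');a=cv2.imread('pics/top0.png')
c=np.cos(-.24);s=np.sin(-.24)
P=np.array([[.574+c*x-s*y,.314+s*x+c*y,.125] for x in(-.028,0,.028) for y in(-.05,-.025,0,.025,.05)])
for u,v in w2px('top',P).round().astype(int): print(u,v,a[v,u],t[v,u])
E
```

```text
time_s: 26.9
eef_pos: [0.5257, 0.1217, 0.2291]
tcp_rot: [-0.001, 0.121, 0.993, 0.0]
force: [0.2, 0.6, 0.3]
finger_gap: 0.0741
grasp_force: 0.0
158 208 [165 162 166] [130 138 142]
148 206 [165 161 166] [150 159 162]
138 204 [163 160 164] [174 170 175]
127 201 [160 156 162] [170 166 171]
117 199 [158 155 160] [168 165 169]
161 196 [163 160 165] [81 81 60]
151 194 [164 161 165] [79 78 59]
141 192 [161 158 162] [79 80 55]
130 190 [158 155 160] [169 166 170]
120 187 [153 150 154] [164 161 165]
164 185 [167 163 168] [89 89 63]
154 183 [166 162 167] [93 94 67]
143 180 [163 159 164] [103 103  78]
133 178 [160 157 162] [162 159 163]
123 176 [159 155 159] [169 165 169]
```

```bash
python3 -m crank '[0,0,0,0,0,0,0,0,0,0,0,0,0,0,0,0,0,0,0,0,0,0,0,0]'; python3 -c "
from plant import robot
print(robot.finish_job())"
```

```text
time_s: 27.28
eef_pos: [0.5262, 0.1224, 0.2302]
tcp_rot: [-0.0, 0.119, 0.993, -0.0]
force: [0.3, -0.5, 0.2]
finger_gap: 0.074
grasp_force: 0.0
the job is handed in; nothing more can be done
None
```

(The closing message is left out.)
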